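Release the latched key on the valve test console

TASK

One of the four identical keys on the valve test console is still latched down. Tap each key lightly with the fingertips, one after the other from left to right (as seen from the robot) to feel which one it is, without pushing any key home; then press the latched key firmly home and let it go, so that it springs up level with the other three. Leave the can, the flange and the screwdriver where they are, and do not pick anything up.

Things in the scene. Friction and masses are not known exactly. Their poses are not given: they have to be found in the camera images.
- console: Grey steel control box with an aluminium top plate, fixed to the bench, 130 (its x) x 290 (its y) x 70 mm high; origin at the centre of its underside, on the bench; z up. The four keys stand in a row along its y axis at y = +82.5, +27.5, -27.5, -82.5 mm, x = 0. Its yaw is within 0.35 rad of 0, so +y is to the left as seen from the robot.
- key_1: The first (leftmost) key, seen from the robot; origin at the centre of its TOP face. Grey plastic cap in a dark well, 40 (x) x 32 (y) mm. All four keys are alike, any may be the latched one, and all move straight down.
- key_2: The second key, seen from the robot; origin at the centre of its TOP face. Same cap as key_1. Any FREE key: its top is 84 mm above the bench, 14 mm proud of the plate; it gives at 2 N, then 1 N more per mm, and stops 8 mm down. Pushed down 5.5 mm or more it counts as pushed home, which is wrong.
- key_3: The third key, seen from the robot; origin at the centre of its TOP face. Same cap as key_1. The LATCHED key: its top is about 81 mm above the bench; it gives only above about 5 N. Pressed firmly to its stop, 5 mm further down (about 11 N), its latch lets go (from 3 mm on) and it springs up to 84 mm as the finger leaves.
- key_4: The fourth (rightmost) key, seen from the robot; origin at the centre of its TOP face. Same cap as key_1.
- spray_can: Bystander: spray can, 56 mm across, 150 mm tall, standing behind the console; origin at the centre of its underside.
- flange: Bystander: flat steel ring, 90 mm across, 16 mm high, lying behind the console; origin at the centre of its underside.
- screwdriver: Bystander: red-handled screwdriver, 180 mm long, lying along its own x, in front of the console; origin on its underside near its middle.

How it is judged:
By the outcome, as a careful person would: the job done as asked, in the order asked, and still so for the second after the job is handed in, with the robot touching nothing.
It also fails if it takes over 51 s, if anything falls off the work surface, if the arm or the gripper's body presses on something with over 40 N, if the wrist force passes 120 N, or if a joint passes its speed limit or range.

ROBOT

A 6-joint arm with a two-finger parallel gripper is mounted at the origin on the work surface. World frame = base frame: x ahead of the robot, y to its left, z up, the work surface at z = 0. Lengths are in mm, angles in rad, forces in N, time in s.
With the tool pointing down it reaches from about 275 to 875 mm from the base axis. Payload 12.5 kg.
Tool frame: the origin (TCP) lies midway between the tips of the shut fingers; the grasp point (between the pads) lies 19 mm behind it; z points along the fingers, y is the direction in which the jaws open and shut (so a half turn about z gives the same grasp; the last joint's range is limited). The gripper opens to 85 mm and grips with 20 to 120 N. Pads are 22 mm wide; open, the fingers measure 114 mm over their backs; the gripper's body (76 mm by 85 mm) begins 54 mm behind the grasp point. The pads swing forward as they close: fully open they stand 13 mm farther back than shut.
Start: joints at [-0.085, 0.351, 1.652, -0, 1.139, -0.085], TCP at [549.986, 0.027, 231.29] pointing down, gripper open.
Joint ranges: [-2.75, 2.75], [-0.79, 2.1], [0.01, 2.65], [-1.57, 4.71], [0.07, 3.14], [-2.87, 2.87]. Speed limits (rad/s): [2.22, 2.22, 2.79, 3.14, 3.14, 3.14].

INTERFACE

Orientations are given as a rotation vector (axis times angle).
In Python, from bench import manip gives the robot as it stands.
- The arm moves only by the shell command python3 -m inch 'ROWS' [OPENING] [FORCE]. ROWS is JSON, a list of rows, each a list of 2 entries, a list of its own where there are three numbers: the shift along the tool's x, y, z in mm, then the turn about the tool's z in rad. A call has exactly 8 rows; each row is the pose to reach, as a shift and turn from the pose commanded when the call began, along the tool's axes at that moment; what a row does not reach only later rows make up. A row lasts 1/10 s, in which the tool goes at most 50 mm and 8.59 degrees, less where a joint would pass 70% of its speed; a pose out of reach is approached as far as the arm can. A call with a gripper value outside its range is refused whole. OPENING is the finger opening in mm, from 0 to 85.4, set as the call begins (- or left out, the last holds). The fingers move at their own pace and stop on an object; FORCE is the grip in N (left out, the last holds). Time passes only in rows, so rows that repeat a pose let the fingers close, or fill a call up. It gives the time, the measured TCP pose, the force and the opening at its end, in the units of the state.
- manip.read_state(): the state, without advancing time (a new reading comes with each control period).
- manip.capture(name): name is "scene" or "side" or "wrist"; returns a dict with "pixels" (384x512x3 uint8, red, green, blue), "depth" (384x512 float32, mm along the optical axis (not along the pixel's ray), 0 where there is no reading), "fx", "fy", "cx", "cy" (pixels), "eye" and "rotation" of the camera in the world; the wrist camera has in their place "mount" (4x4, takes a point from camera to tool coordinates, whose origin is the TCP and whose axes are the flange's). Camera axes: x right, y up, looking along -z (the intrinsics and any distortion apply to the point x, -y, -z); pixel columns grow to the right and rows downward; lengths in mm; the calibration is good to about 2 mm. The wrist camera is an equidistant fisheye: a pixel r from the principal point sees the ray r / f radians off the axis. A picture is of the moment at which its call begins: read the wrist's pose just before it.
- manip.close_job(): hands the job in, once; it reports no verdict.
The state is a dict: "t": time; "joint_positions": joint angles; "joint_velocities": joint speeds; "joint_torque": joint torques, N m; "eef_pos": TCP position; "tool_rot": TCP orientation; "ft_force": force on the tool from outside, world axes, zero at the start; "wrist_torque": the same for the moment, N m; "finger_gap": finger opening in mm.
Only numpy, scipy, OpenCV 4.12 (cv2) and the standard library are available. Lean on these libraries where they do the work, as an engineer would, in place of code of your own. Each camera call takes 0.05 s, during which the arm holds its last target.

## Working session

There is one attempt and no reset: what is moved stays moved. The work goes in short steps, Python scripts to look and compute and a shell command to move; the robot and the scene stay as the last step left them, time stands still between calls to the robot, and variables do not carry over. Pictures are saved under pics/ and viewed, and the job is handed in when it is done.

```bash
mkdir -p pics; ls
python3 - <<'E'
from bench import manip
import cv2,numpy as np
print(manip.read_state())
for n in ("scene","side"):
    c=manip.capture(n); cv2.imwrite(f"pics/{n}0.png",cv2.cvtColor(c["pixels"],cv2.COLOR_RGB2BGR)); np.savez(f"{n}0.npz",**c)
    print(n,{k:v for k,v in c.items() if k not in("pixels","depth")})
E
```

```text
pics
{'t': 0.0, 'joint_positions': array([-8.46223631e-02,  3.51267526e-01,  1.65242479e+00, -1.68841570e-05,
        1.13910333e+00, -8.45983303e-02]), 'joint_velocities': array([0.0010306 , 0.0011411 , 0.00182958, 0.00094381, 0.00080054,
       0.00236458]), 'joint_torque': array([ 1.33101348e-03, -5.06107914e+01, -2.91406649e+01,  6.01447425e-06,
        4.57781483e-03,  4.96419239e-05]), 'eef_pos': array([5.49666867e+02, 3.74568418e-02, 2.30741020e+02]), 'tool_rot': array([-2.22081694e+00, -2.22077928e+00,  1.23653504e-03]), 'ft_force': array([-0.0903662 ,  0.98030795,  0.00627184]), 'wrist_torque': array([-0.03785138, -0.01099995,  0.033772  ]), 'finger_gap': 85.73238411458277}
scene {'fx': 351.54243196186763, 'fy': 351.54243196186763, 'cx': 253.30009784956493, 'cy': 194.68680947560233, 'eye': array([891.90408289, 148.57601551, 659.35421336]), 'rotation': array([0.33594914, 0.47880822, 1.90275686])}
side {'fx': 472.41531254127335, 'fy': 472.41531254127335, 'cx': 257.1645823499573, 'cy': 193.07140345783571, 'eye': array([ 431.68916045, -444.27943007,  697.35651789]), 'rotation': array([ 0.70535642, -0.12653065, -0.28725718])}
```

View pics/scene0.png

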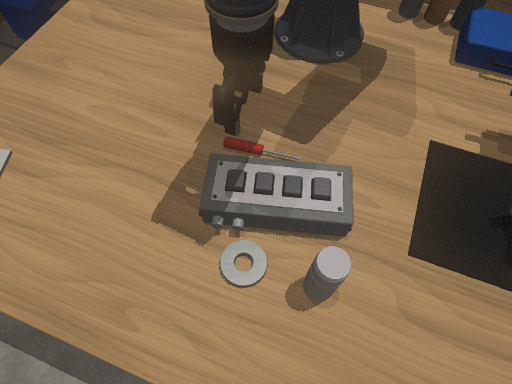

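View pics/side0.png

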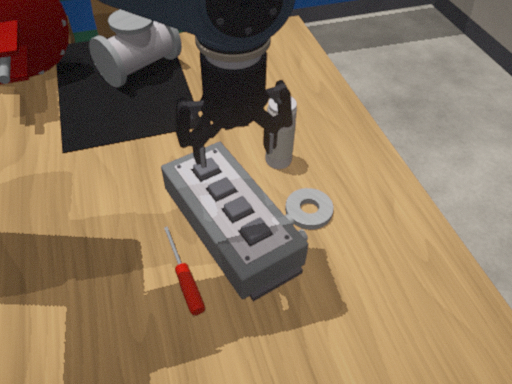

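Scene: the robot is at the top, so key_1 is the rightmost key in the picture. The keys sit at about (321,188), (293,186), (264,183) and (236,180). The side view shows the same row, with the console below and right of the gripper. Next I fit the console pose from depth.

```bash
cat > h.py <<'E'
import numpy as np,cv2
from scipy.spatial.transform import Rotation as R
def cloud(f):
    c=np.load(f); d=c["depth"]; v,u=np.mgrid[:384,:512]
    p=np.stack([(u-c["cx"])/c["fx"]*d,-(v-c["cy"])/c["fy"]*d,-d],-1)
    return p@R.from_rotvec(c["rotation"]).as_matrix().T+c["eye"],d>0
E
python3 - <<'E'
from h import *
for f,pts,poly in (("scene0.npz",[(321,188),(293,186),(264,183),(236,180)],[(200,150),(360,155),(360,240),(195,232)]),("side0.npz",[(207,169),(222,188),(238,209),(256,232)],[(155,170),(220,135),(310,240),(250,300)])):
    P,ok=cloud(f)
    print(f)
    for u,v in pts: print(np.median(P[v-2:v+3,u-2:u+3].reshape(-1,3),0).round(1))
    m=np.zeros(ok.shape,np.uint8); cv2.fillPoly(m,[np.array(poly)],1)
    z=P[...,2]; s=(m>0)&ok&(z>64)&(z<76)
    s=cv2.morphologyEx(s.astype(np.uint8),cv2.MORPH_OPEN,np.ones((3,3)))>0
    q=P[s]; print(len(q),"plate z",np.median(q[:,2]))
    r=cv2.minAreaRect(q[:,:2].astype(np.float32)); print(r)
    k=(m>0)&ok&(z>77)&(z<90)
    n,l,st,ce=cv2.connectedComponentsWithStats(k.astype(np.uint8))
    for i in range(1,n):
        if st[i,4]>60:
            a=P[l==i]; print(st[i,4],ce[i].round(),"c",((a.max(0)+a.min(0))/2).round(1),"med",np.median(a,0).round(1), cv2.minAreaRect(a[:,:2].astype(np.float32)))
    w=P[150:250,380:410] if 0 else P[340:380,100:150]; print("bench z",np.median(w[...,2]))
E
```

```text
scene0.npz
[539.4 150.8  84.8]
[552.9 100.1  82. ]
[569.1  47.4  84.9]
[582.3  -4.5  84.3]
7076 plate z 69.25417241054106
((555.1610717773438, 71.60794067382812), (129.9624481201172, 288.5865478515625), 15.478748321533203)
321 [236. 179.] c [576.8  -7.6  82.4] med [579.8  -6.7  84.1] ((577.2650756835938, -7.957090377807617), (40.520751953125, 32.165740966796875), 15.933082580566406)
322 [264. 181.] c [563.1  44.9  82.5] med [565.3  45.6  84.3] ((562.35498046875, 45.04188537597656), (41.82576370239258, 31.857912063598633), 15.151154518127441)
311 [293. 184.] c [548.4  97.8  80.9] med [549.7  98.4  81.7] ((548.007568359375, 98.09858703613281), (40.268699645996094, 31.743061065673828), 14.724569320678711)
336 [322. 187.] c [534.2 151.1  82.3] med [535.4 151.5  84.3] ((533.5115966796875, 150.841552734375), (39.922760009765625, 31.899662017822266), 15.590441703796387)
bench z -0.4290369882601226
side0.npz
[534.2 138.8  83.1]
[548.6  90.4  80.6]
[561.6  35.4  83.2]
[575.7 -18.7  82.9]
6057 plate z 68.56485404378225
((555.990478515625, 68.72832489013672), (127.26207733154297, 286.7913513183594), 15.561964988708496)
264 [206. 168.] c [533.8 146.6  81.5] med [535.8 142.1  82.7] ((533.921142578125, 147.84661865234375), (40.75774383544922, 34.38841247558594), 16.01604461669922)
311 [221. 187.] c [548.   94.2  80. ] med [548.1  94.   79.8] ((548.2694702148438, 95.16187286376953), (39.993408203125, 32.7127799987793), 16.523855209350586)
384 [238. 207.] c [563.7  41.6  81.7] med [562.4  40.   82.8] ((563.4454345703125, 41.98274230957031), (40.92559814453125, 33.64072799682617), 14.718531608581543)
419 [255. 229.] c [577.7 -11.   81.5] med [577.1 -12.7  82.6] ((577.8071899414062, -10.951803207397461), (40.508907318115234, 32.246673583984375), 15.886301040649414)
bench z -0.6863893470822404
```

```bash
python3 - <<'E'
from h import *
P,ok=cloud("scene0.npz")
for u,v in [(332,258),(243,248),(230,145),(290,156)]: print(np.median(P[v-2:v+3,u-2:u+3].reshape(-1,3),0).round(1))
E
python3 -m inch '[[[20,-2,10],-0.05],[[50,-5,30],-0.1],[[85,-9,55],-0.18],[[120,-13,80],-0.25],[[145,-16,100],-0.269],[[149.7,-16,115],-0.269],[[149.7,-16,120],-0.269],[[149.7,-16,120],-0.269]]' 0 20
```

```text
[689.9 200.  150.4]
[681.1  49.   16.6]
[467.1 -70.6  19. ]
[441.6  63.4  14.3]
t: 0.9
eef_pos: [534.0, 148.9, 110.9]
tool_rot: [-1.904, -2.498, 0.001]
ft_force: [0.0, 0.2, -0.3]
finger_gap: -0.1
```

```bash
python3 -m inch '[[[0,0,6],0],[[0,0,12],0],[[0,0,18],0],[[0,0,22],0],[[0,0,23],0],[[0,0,24],0],[[0,0,24],0],[[0,0,24],0]]'
python3 - <<'E'
from bench import manip
import cv2,numpy as np
for n in ("side",):
    c=manip.capture(n); im=cv2.cvtColor(c["pixels"],cv2.COLOR_RGB2BGR)[100:280,130:330]; cv2.imwrite(f"pics/{n}1.png",cv2.resize(im,None,fx=3,fy=3,interpolation=cv2.INTER_CUBIC))
s=manip.read_state();print(s["eef_pos"],s["ft_force"])
E
```

```text
t: 1.7
eef_pos: [534.1, 149.8, 87.4]
tool_rot: [1.903, 2.499, 0.0]
ft_force: [0.1, 0.0, -0.1]
finger_gap: 0.1
[534.08899941 149.77075297  87.47668568] [-0.46354645 -0.04350991 -0.1378554 ]
```

View pics/side1.png

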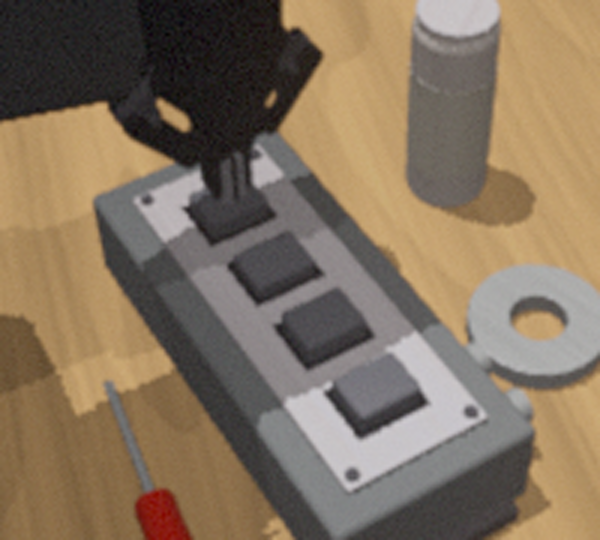

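The shut fingertips (crop about (235,195)) are centred over key_1. I'll lower slowly.

```bash
python3 -m inch '[[[0,0,0.5],0],[[0,0,1],0],[[0,0,1.5],0],[[0,0,2],0],[[0,0,2.5],0],[[0,0,3],0],[[0,0,3],0],[[0,0,3],0]]'
```

```text
t: 2.55
eef_pos: [534.0, 149.7, 84.3]
tool_rot: [-1.903, -2.499, 0.0]
ft_force: [-0.6, -0.3, -0.2]
finger_gap: 0.2
```

```bash
python3 -m inch '[[[0,0,0.3],0],[[0,0,0.6],0],[[0,0,0.9],0],[[0,0,1],0],[[0,0,1],0],[[0,0,1],0],[[0,0,1],0],[[0,0,1],0]]'
```

```text
t: 3.35
eef_pos: [534.0, 149.7, 83.3]
tool_rot: [1.903, 2.499, 0.0]
ft_force: [0.7, -0.4, 2.8]
finger_gap: -0.2
```

```bash
python3 -m inch '[[[0,0,0.3],0],[[0,0,0.6],0],[[0,0,0.9],0],[[0,0,1],0],[[0,0,1],0],[[0,0,1],0],[[0,0,1],0],[[0,0,1],0]]'
```

```text
t: 4.15
eef_pos: [534.0, 149.7, 82.3]
tool_rot: [1.903, 2.499, 0.0]
ft_force: [0.0, 0.5, 3.4]
finger_gap: 0.1
```

Key_1 gives: it sank about 1.5 mm at 3.4 N, so it is free. I'll lift and go to key_2.

```bash
python3 -m inch '[[[0,0,-3],0],[[0,0,-7],0],[[0,0,-12],0],[[-15,0,-12],0],[[-35,0,-12],0],[[-50,0,-12],0],[[-55,0,-12],0],[[-55,0,-12],0]]' && python3 -m inch '[[[0,0,3],0],[[0,0,6],0],[[0,0,8.5],0],[[0,0,9.5],0],[[0,0,10],0],[[0,0,10],0],[[0,0,10],0],[[0,0,10],0]]'
```

```text
t: 4.95
eef_pos: [548.7, 95.9, 94.2]
tool_rot: [-1.905, -2.498, 0.0]
ft_force: [-0.0, 0.4, 0.9]
finger_gap: -0.3
t: 5.75
eef_pos: [548.6, 96.7, 84.4]
tool_rot: [1.903, 2.499, 0.0]
ft_force: [-0.6, 0.1, -0.8]
finger_gap: -0.1
```

```bash
python3 -m inch '[[[0,0,0.4],0],[[0,0,0.8],0],[[0,0,1.2],0],[[0,0,1.6],0],[[0,0,2],0],[[0,0,2],0],[[0,0,2],0],[[0,0,2],0]]'
```

```text
t: 6.55
eef_pos: [548.6, 96.7, 82.3]
tool_rot: [-1.903, -2.499, 0.0]
ft_force: [-0.8, 0.1, 0.8]
finger_gap: -0.1
```

No contact at 82.3 mm, so key_2 sits lower. I'll go on in small steps.

```bash
python3 -m inch '[[[0,0,0.3],0],[[0,0,0.6],0],[[0,0,0.9],0],[[0,0,1],0],[[0,0,1],0],[[0,0,1],0],[[0,0,1],0],[[0,0,1],0]]'
```

```text
t: 7.35
eef_pos: [548.6, 96.7, 81.3]
tool_rot: [-1.904, -2.499, 0.0]
ft_force: [0.1, -0.1, 0.1]
finger_gap: -0.2
```

```bash
python3 -m inch '[[[0,0,0.2],0],[[0,0,0.4],0],[[0,0,0.5],0],[[0,0,0.5],0],[[0,0,0.5],0],[[0,0,0.5],0],[[0,0,0.5],0],[[0,0,0.5],0]]'
```

```text
t: 8.15
eef_pos: [548.7, 96.7, 80.8]
tool_rot: [1.903, 2.499, 0.0]
ft_force: [-1.6, 0.1, 4.6]
finger_gap: -0.1
```

Key_2 first resists at 81 mm, and stiffly (4.6 N with almost no travel), so it looks like the latched one. I still tap keys 3 and 4.

```bash
python3 -m inch '[[[0,0,-4],0],[[0,0,-8],0],[[0,0,-13.5],0],[[-15,0,-13.5],0],[[-35,0,-13.5],0],[[-50,0,-13.5],0],[[-55,0,-13.5],0],[[-55,0,-13.5],0]]' && python3 -m inch '[[[0,0,3],0],[[0,0,6],0],[[0,0,8.5],0],[[0,0,9.5],0],[[0,0,10],0],[[0,0,10],0],[[0,0,10],0],[[0,0,10],0]]'
```

```text
t: 8.95
eef_pos: [563.3, 42.9, 94.2]
tool_rot: [-1.905, -2.498, 0.0]
ft_force: [-0.7, -0.1, 0.9]
finger_gap: 0.1
t: 9.75
eef_pos: [563.3, 43.7, 84.3]
tool_rot: [1.903, 2.499, 0.0]
ft_force: [0.4, 0.8, 0.4]
finger_gap: -0.3
```

```bash
python3 -m inch '[[[0,0,0.4],0],[[0,0,0.8],0],[[0,0,1.2],0],[[0,0,1.6],0],[[0,0,2],0],[[0,0,2],0],[[0,0,2],0],[[0,0,2],0]]'
```

```text
t: 10.55
eef_pos: [563.3, 43.7, 82.4]
tool_rot: [1.903, 2.499, 0.0]
ft_force: [-0.1, -0.4, 3.5]
finger_gap: -0.1
```

Key_3 is free (3.5 N at 82.4 mm). Key_4 next.

```bash
python3 -m inch '[[[0,0,-3],0],[[0,0,-7],0],[[0,0,-12],0],[[-15,0,-12],0],[[-35,0,-12],0],[[-50,0,-12],0],[[-55,0,-12],0],[[-55,0,-12],0]]' && python3 -m inch '[[[0,0,3],0],[[0,0,6],0],[[0,0,8.5],0],[[0,0,9.5],0],[[0,0,10],0],[[0,0,10],0],[[0,0,10],0],[[0,0,10],0]]'
```

```text
t: 11.35
eef_pos: [577.9, -10.2, 94.2]
tool_rot: [-1.905, -2.498, 0.0]
ft_force: [-0.2, -0.2, -0.1]
finger_gap: -0.2
t: 12.15
eef_pos: [577.9, -9.4, 84.4]
tool_rot: [1.903, 2.499, 0.0]
ft_force: [-0.4, -0.2, 0.0]
finger_gap: -0.0
```

```bash
python3 -m inch '[[[0,0,0.4],0],[[0,0,0.8],0],[[0,0,1.2],0],[[0,0,1.6],0],[[0,0,2],0],[[0,0,2],0],[[0,0,2],0],[[0,0,2],0]]'
```

```text
t: 12.95
eef_pos: [577.9, -9.4, 82.4]
tool_rot: [1.903, 2.499, 0.0]
ft_force: [0.3, 0.3, 3.9]
finger_gap: 0.0
```

Key_4 is free (3.9 N at 82.4 mm). Back to key_2, 110 mm along tool +x, at lifted height.

```bash
python3 -m inch '[[[0,0,-5],0],[[0,0,-12],0],[[10,0,-12],0],[[40,0,-12],0],[[75,0,-12],0],[[100,0,-12],0],[[110,0,-12],0],[[110,0,-12],0]]' && python3 -m inch '[[[0,0,3],0],[[0,0,6],0],[[0,0,9],0],[[0,0,11],0],[[0,0,12],0],[[0,0,12],0],[[0,0,12],0],[[0,0,12],0]]'
```

```text
t: 13.75
eef_pos: [548.2, 97.9, 94.3]
tool_rot: [-1.901, -2.501, 0.0]
ft_force: [-0.6, 0.0, 0.5]
finger_gap: 0.3
t: 14.55
eef_pos: [548.7, 96.7, 82.4]
tool_rot: [1.903, 2.499, 0.0]
ft_force: [0.1, -0.3, 0.7]
finger_gap: -0.0
```

```bash
python3 -m inch '[[[0,0,0.6],0],[[0,0,1.2],0],[[0,0,1.8],0],[[0,0,2.4],0],[[0,0,3],0],[[0,0,3.6],0],[[0,0,4.2],0],[[0,0,4.5],0]]'
```

```text
t: 15.35
eef_pos: [548.7, 96.7, 78.4]
tool_rot: [1.903, 2.499, 0.0]
ft_force: [-4.2, -0.2, 10.1]
finger_gap: 0.1
```

```bash
python3 -m inch '[[[0,0,0.4],0],[[0,0,0.8],0],[[0,0,1.2],0],[[0,0,1.5],0],[[0,0,1.5],0],[[0,0,1.5],0],[[0,0,1.5],0],[[0,0,1.5],0]]'
```

```text
t: 16.15
eef_pos: [548.7, 96.7, 77.0]
tool_rot: [1.903, 2.499, 0.0]
ft_force: [-3.4, -0.3, 9.8]
finger_gap: 0.0
```

```bash
python3 -m inch '[[[0,0,0.3],0],[[0,0,0.6],0],[[0,0,0.9],0],[[0,0,1.2],0],[[0,0,1.3],0],[[0,0,1.3],0],[[0,0,1.3],0],[[0,0,1.3],0]]'
```

```text
t: 16.95
eef_pos: [548.7, 96.8, 76.0]
tool_rot: [1.903, 2.499, 0.0]
ft_force: [-4.8, -0.8, 13.9]
finger_gap: 0.0
```

```bash
python3 -m inch '[[[0,0,0.2],0],[[0,0,0.3],0],[[0,0,0.3],0],[[0,0,0.3],0],[[0,0,0.3],0],[[0,0,0.3],0],[[0,0,0.3],0],[[0,0,0.3],0]]'
```

```text
t: 17.75
eef_pos: [548.7, 96.7, 76.0]
tool_rot: [1.903, 2.499, 0.001]
ft_force: [-5.5, -1.0, 17.8]
finger_gap: 0.1
```

The key is firmly on its stop: 76.0 mm, with the force rising to 17.8 N and no further travel. I'll lift straight up, well clear.

```bash
python3 -m inch '[[[0,0,-2],0],[[0,0,-5],0],[[0,0,-9],0],[[0,0,-15],0],[[0,0,-30],0],[[0,0,-50],0],[[0,0,-75],0],[[0,0,-100],0]]'
python3 -m inch '[[[0,0,-20],0],[[0,-15,-50],0],[[0,-45,-80],0],[[0,-80,-100],0],[[0,-100,-110],0],[[0,-110,-110],0],[[0,-110,-110],0],[[0,-110,-110],0]]'
python3 - <<'E'
from bench import manip
from h import *
for n in ("scene","side"):
    c=manip.capture(n); np.savez(f"{n}2.npz",**c)
    im=cv2.cvtColor(c["pixels"],cv2.COLOR_RGB2BGR); cv2.imwrite(f"pics/{n}2.png",im)
    P,ok=cloud(f"{n}2.npz"); z=P[...,2]
    p0=np.array([555.6,70.2]); 
    print(n)
    for y in (82.5,27.5,-27.5,-82.5):
        c0=p0+y*np.array([-.266,.964]); s=(np.abs(P[...,:2]-c0).max(-1)<9)&ok&(z<110); print(s.sum(),np.median(z[s]).round(1))
print(manip.read_state()["ft_force"])
E
```

```text
t: 18.55
eef_pos: [548.4, 96.7, 175.5]
tool_rot: [-1.903, -2.499, 0.001]
ft_force: [0.4, -0.3, -0.0]
finger_gap: 0.0
t: 19.35
eef_pos: [443.0, 67.6, 284.1]
tool_rot: [-1.903, -2.499, 0.001]
ft_force: [0.2, 0.0, 0.1]
finger_gap: -0.2
scene
78 84.8
81 84.7
76 84.6
74 84.5
side
69 83.0
78 83.2
83 83.2
101 83.0
[-0.76578765 -0.01514217 -0.84791842]
```

View pics/side2.png

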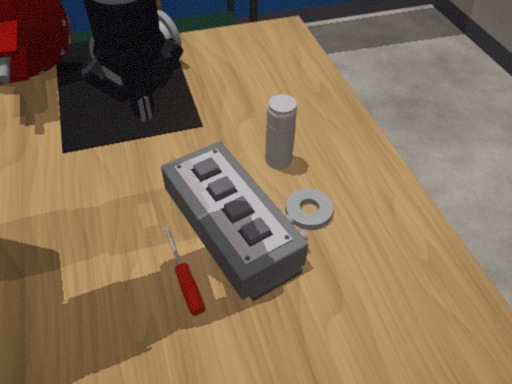

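View pics/scene2.png

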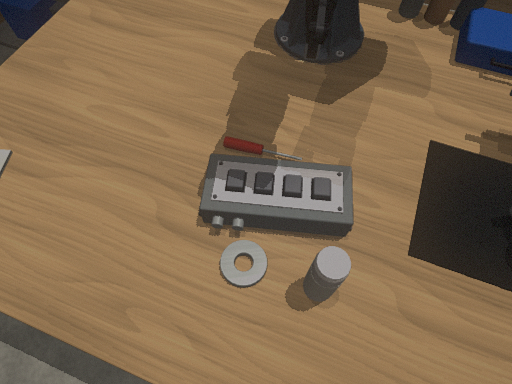

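All four keys are level in both views. The can (328,275), flange (244,263) and screwdriver (260,150) are where they were, and the gripper is clear of everything.

```bash
python3 -c "
from bench import manip
print(manip.close_job())"
```

```text
the job is handed in; nothing more can be done
None
```

Key_2 was the latched key. I pressed it home, it sprang up level with the other three, and the job is handed in at about 19.5 s.

- **Taps, left to right:** keys 1, 3 and 4 gave about 1.7 mm at 3.4–3.9 N, so they were free. Key_2 sat about 3 mm lower, at 81 mm, and resisted stiffly at 4.6 N. By the TCP readings no free key went down more than about 2 mm.
- **Press:** I pushed key_2 to its stop at 76.0 mm, where the force reached 17.8 N with no further travel, then lifted straight off. That push also showed about 5 N of sideways force, well within the limits.
- **Last checks:** depth puts all four tops level, at 84.5–84.8 mm in the scene camera and 83.0–83.2 mm in the side camera. The two cameras differ by about 1.5 mm, which is within their calibration. In the pictures, the can, flange and screwdriver had not moved, and the gripper was touching nothing.

No check failed.

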